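Put the spice jar back in its rack and latch the gate

TASK

Lay the green-capped spice jar in the free groove of the sloping rack (the one headed by the green plaque), cap at the upper end; keep hold of it until it lies settled in the groove with its base down against the front stop, then let go. Then push the orange gate fully shut so that it clicks home on its catch. Leave the white-capped jar and the other things where they are.

Things in the scene. Friction and masses are not known exactly. Their poses are not given: they have to be found in the camera images.
- jar_green: Spice jar with green cap and paper label, to be put away: cylinder 50 mm in diameter, 105 mm long (cap: last 20 mm, 47 mm in diameter), about 0.2 kg. Origin: on its axis at mid-length; its x axis runs along the jar from base to cap. It starts lying level on a wooden saddle (80 x 40 mm, 10 mm high), its axis 31 mm above the table, cap roughly away from the robot.
- jar_green_cap (a point): Centre of the outer face of the green cap, 52.5 mm from the jar's origin along the jar's x axis.
- plaque: Green plaque, 36 x 50 mm, on the rack's deck at the upper end of the free groove. Its origin is not on it but 93 mm downhill and 32 mm above it: where the seated jar's centre lies, 110 mm above the table. x: uphill along the groove, rising 25 degrees away from the robot; y: across the groove; z: square to the slope, upward, leaning 25 degrees towards the robot.
- jar_white: Neighbouring jar of the same size with a white cap, lying in the rack's other groove, its axis parallel to the free groove's and 100 mm to its left or right. Origin on its axis at mid-length; x from base to cap. Stays where it is.
- rack: Dark steel rack, fixed, with two sloping grooves, 274 mm wide over its gate posts (112 mm high, 68 mm in front of the origin). Origin: on the table midway between the grooves, below the seated jars' centres; x level, away from the robot, y left. Its side rails, 117 mm to either side, stay 28 mm below the jars' axes, measured square to the slope.
- gate (a joint): Hinge of the orange gate, rad: 0 shut, grows as it opens towards the robot. The hinge is vertical, at the left post seen from the robot. The gate stays where it is left (light friction, under 1 N). A sprung ball catch at its free end resists over the last 0.05 rad (up to about 6 N when pushed 160 mm from the hinge), then draws it home to 0.
- gate_push (a point): Point on the outer (robot side) face of the gate, 160 mm from the hinge, 90 mm above the table: a good place to push. x: square to the gate in the closing direction; y: along it to the hinge. The gate is 6 mm thick, 238 mm long, from 39 to 109 mm above the table; a black knob stands 26 mm off its outer face, 222 mm from the hinge.
- gate_hinge (a point): Point on the vertical hinge axis, 90 mm above the table, in the middle of the gate's thickness.
- cup_stack: Stack of green paper cups, 81 mm in diameter, 122 mm high, upright; origin at the centre of its underside. Bystander.
- tin: Tin can with a red label, 74 mm in diameter, 110 mm high, upright; origin at the centre of its underside. Bystander.
- scoop: Spoon with a wooden handle lying on the table, 200 mm long, 20 mm high, origin at the middle of its length on the table; x from handle to bowl. Bystander.
- free_groove (a point): Mid-length of the free groove, 25 mm below the seated jar's axis; axes as the plaque's. The groove is a V of two grey strips at 45 degrees, 112 mm long, reaching 20 mm to either side and up to 15 mm below the jar's axis; beside them is free space down to the deck, 35 mm below the axis. Friction (about 0.6) keeps a jar from sliding down by itself.
- free_stop (a point): Face of the free groove's front stop, 52.5 mm downhill of the seat (plaque's origin), where the seated jar's base rests; axes as the plaque's. The stop is an aluminium plate 4 mm thick, 44 mm wide, square to the slope, reaching up to 5 mm below the jar's axis.
There are look-alikes about, which are no part of the job. What is shaped like the jar_green but purple or turquoise is not meant.

How it is judged:
On the way, in this order (a step that is already met when the one before it is completed fails the run):
1. the green-capped jar lies settled in the free groove, base against the front stop, while still held (x of jar_green in the frame of plaque between -0.006 and 0.006 m and y of jar_green in the frame of plaque between -0.005 and 0.005 m and z of jar_green in the frame of plaque between -0.005 and 0.004 m and angle between the x axis of jar_green and the x axis of plaque, either way round below 0.08 rad and x of jar_green_cap in the frame of plaque above 0.03 m and contact force between the fingers and jar_green above 0.5 N and contact force between jar_green and rack above 0.4 N), for 0.2 s.
2. it has been let go and lies there at rest (x of jar_green in the frame of plaque between -0.006 and 0.006 m and y of jar_green in the frame of plaque between -0.005 and 0.005 m and z of jar_green in the frame of plaque between -0.005 and 0.004 m and angle between the x axis of jar_green and the x axis of plaque, either way round below 0.08 rad and x of jar_green_cap in the frame of plaque above 0.03 m and contact force between the fingers and jar_green below 0.05 N and linear speed of jar_green below 0.02 m/s), for 0.2 s.
3. the gate is home on its catch (value of joint gate below 0.012 rad), for 0.2 s.
At the end, for the whole second after the job is handed in: The green-capped jar lies released and at rest in the groove with the green plaque, cap uphill, its centre within 6 mm of the seat along the groove, 5 mm across it and 4 mm in height, its axis within 0.08 rad of the groove's; the gate is within 0.012 rad of fully shut (all of step 2 and value of joint gate below 0.012 rad); the robot touches nothing.
It fails at once if the white-capped jar is moved by more than 20 mm (distance of jar_white from where it was at the start of the episode above 0.02 m).
It fails at once if a bystander (cup stack, tin, spoon) is moved by more than 30 mm (distance of any of cup_stack, tin, scoop from where it was at the start of the episode above 0.03 m).
It also fails if it takes over 61 s, if anything falls off the work surface, if the arm or the gripper's body presses on something with over 40 N, if the wrist force passes 120 N, or if a joint passes its speed limit or range.

ROBOT

A 7-joint arm with a two-finger parallel gripper is mounted at the origin on the work surface. World frame = base frame: x ahead of the robot, y to its left, z up, the work surface at z = 0. Lengths are in m, angles in rad, forces in N, time in s.
With the tool pointing down it reaches from about 0.375 to 0.925 m from the base axis. Payload 3.1 kg.
Tool frame: the origin (TCP) lies between the finger pads; the fingertips stand 19 mm ahead of it and the grasp point (between the pads) is the TCP; z points along the fingers, y is the direction in which the jaws open and shut (so a half turn about z gives the same grasp; the last joint's range is limited). The gripper opens to 85 mm and grips with 20 to 120 N. Pads are 22 mm wide; open, the fingers measure 114 mm over their backs; the gripper's body (76 mm by 85 mm) begins 54 mm behind the grasp point. The pads swing forward as they close: fully open they stand 13 mm farther back than shut.
Start: joints at [-1.232, 0.383, 0.044, 1.598, -0.018, 1.161, -0.05], TCP at [0.275, 0.589, 0.25] pointing down, gripper open.
Joint ranges: [-2.61, 2.61], [-0.41, 2.15], [-1.48, 1.57], [0, 2.5], [-1.57, 4.71], [0.05, 1.97], [-2.85, 2.85]. Speed limits (rad/s): [2.79, 2.79, 3.14, 3.14, 3.14, 3.14, 3.14].

INTERFACE

Orientations are given as a unit quaternion [x, y, z, w].
In Python, from bench import move_ptp, movel, move_j, move_gripper, pause, inverse_kinematics, read_camera, camera_params, MotionError, sign_off, look_for, tip_of, read_time_s, read_qpos, read_joint_vel, read_effort, read_eef_pos, read_tcp_rot, read_ft_force, read_ft_torque, read_finger_gap gives the robot as it stands. Calls block until the motion is done:
- move_ptp(position, orientation): joint-space move of the TCP to a pose.
- movel(position, orientation=None, speed=0.15): straight line of the TCP; orientation=None keeps the orientation; speed is the mean speed in m/s.
- move_j(angles): joint-space move.
- move_gripper(opening, effort=None): finger opening in m; effort is the grip in N (None keeps the last); returns when the fingers have stopped.
- pause(seconds).
- inverse_kinematics(position, orientation): joint angles nearest the present ones, or None.
- read_camera(name): name is "side" or "top"; returns the picture (400x640x3 uint8, red, green, blue); there is no depth.
- camera_params(name): a dict with "K" (3x3 intrinsics, pixels), "dist_coeffs" ([k1, k2, p1, p2, k3] as OpenCV has them; the pictures are not rectified), "camera_from_world" (4x4, takes a point from world to camera coordinates). Camera axes: x right, y down, z forward; pixel columns grow to the right and rows downward; lengths in m; the calibration is good to about 2 mm. A picture is of the moment at which its call begins. camera_params takes no time and is no camera call.
A pose or a line that the arm cannot do raises MotionError and nothing moves.
- sign_off(): hands the job in, once; it reports no verdict.
Trained networks look in the newest picture that a camera, given by its name, has taken for a name from the list of things; names that differ only in an ending like _2 or _b are one class to them, and where a whole thing is asked for, a point or a joint stands for the part that bears it (a point fixed in the world has none). Each returns a list of dicts, best first, with "confidence" (0 to 1); they miss things now and then, are a little off and sometimes report something else, mostly with a low value. They report only what shows in the picture. A call takes as long as a camera call. They do not tell look-alikes from the thing itself.
- look_for(camera, name): "at" ([column, row] in pixels, amid what is visible of it).
- tip_of(camera, name): "at" ([column, row] in pixels: a listed point, or the origin of a listed thing).
Readings, each from a call of its own:
- read_time_s(): time.
- read_qpos(): joint angles.
- read_joint_vel(): joint speeds.
- read_effort(): joint torques, N m.
- read_eef_pos(): TCP position.
- read_tcp_rot(): TCP orientation.
- read_ft_force(): force on the tool from outside, world axes, zero at the start.
- read_ft_torque(): the same for the moment, N m.
- read_finger_gap(): finger opening in m.
Only numpy, scipy, OpenCV 4.12 (cv2) and the standard library are available. Lean on these libraries where they do the work, as an engineer would, in place of code of your own. Each camera call takes 0.05 s, during which the arm holds its last target.

## Working session

There is one attempt and no reset: what is moved stays moved. The work goes in short steps, each a Python script; the robot and the scene stay as the last script left them, time stands still between calls to the robot, and variables do not carry over. Pictures are saved under pics/ and viewed, and the job is handed in when it is done.

```bash
ls; mkdir -p pics; python3 - <<'E'
from bench import *
import cv2,numpy as np
for c in("side","top"):
    im=read_camera(c); cv2.imwrite(f"pics/{c}0.png",im[:,:,::-1])
    p=camera_params(c); T=np.array(p["camera_from_world"]); print(c,np.round(p["K"],1).tolist(),np.round(p["dist_coeffs"],4),np.round(-T[:3,:3].T@T[:3,3],3),T[2,:3].round(3))
print(read_time_s(),read_tcp_rot(),read_eef_pos())
E
```

```text
pics
side [[431.2, 0.0, 321.0], [0.0, 431.2, 193.6], [0.0, 0.0, 1.0]] [-0.1175  0.      0.      0.      0.    ] [0.318 1.067 0.899] [ 0.142 -0.787 -0.6  ]
top [[463.4, 0.0, 316.6], [0.0, 463.4, 197.7], [0.0, 0.0, 1.0]] [-0.033  0.     0.     0.     0.   ] [0.266 0.008 1.168] [ 0.234 -0.012 -0.972]
0.1 [ 2.16639023e-01  9.76251015e-01 -1.20284303e-03 -2.07379634e-04] [0.27464414 0.58822861 0.24899533]
```

View pics/side0.png

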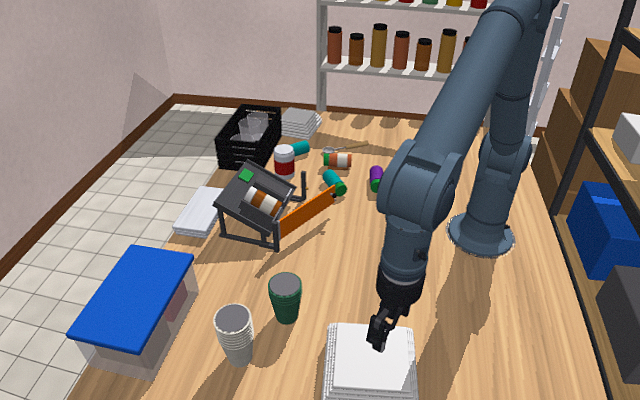

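View pics/top0.png

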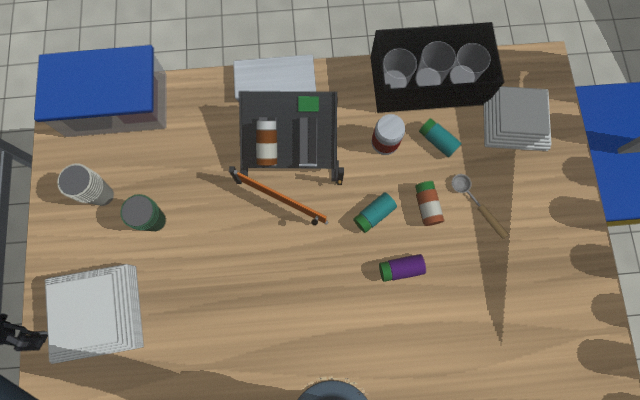

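Both views show the scene. Candidates for the target in the top view are:
- brown jar with paper label and green cap at (429,203)
- turquoise jars at (376,212) and (440,137)
- purple jar at (403,268)

The description fits (429,203), which is about (340,160) in the side view. I'll check that in a crop and triangulate it.

```bash
cat >h.py <<'E'
from bench import *
import cv2,numpy as np
from scipy.optimize import least_squares
from scipy.spatial.transform import Rotation as R
P={c:camera_params(c) for c in("side","top")}
def proj(c,X):
    p=P[c];T=np.array(p["camera_from_world"])
    X=np.atleast_2d(np.asarray(X,float))
    return cv2.projectPoints(X,cv2.Rodrigues(T[:3,:3])[0],T[:3,3],np.array(p["K"]),np.array(p["dist_coeffs"]))[0][:,0]
def tri(s,t):
    f=lambda X:np.r_[proj("side",X)[0]-s,proj("top",X)[0]-t]
    r=least_squares(f,[.5,0,.05]); return r.x,np.abs(r.fun).max()
def onz(c,px,z):
    r=least_squares(lambda q:proj(c,[q[0],q[1],z])[0]-px,[.5,0]);return np.r_[r.x,z]
E
python3 - <<'E'
from h import *
ims={c:read_camera(c) for c in("side","top")}
a=cv2.resize(ims["top"][150:260,350:500],None,fx=5,fy=5,interpolation=2)
cv2.imwrite("pics/ct.png",a[:,:,::-1])
a=cv2.resize(ims["side"][140:260,210:370],None,fx=5,fy=5,interpolation=2)
cv2.imwrite("pics/cs.png",a[:,:,::-1])
a=cv2.resize(ims["top"][80:235,220:350],None,fx=3.8,fy=3.8,interpolation=2)
cv2.imwrite("pics/cr.png",a[:,:,::-1])
for n in["jar_green","jar_green_cap","plaque","jar_white","rack","gate_push","gate_hinge","free_groove","free_stop"]:
    for c in("side","top"):
        for d in tip_of(c,n)[:4]: print(n,c,np.round(d["at"],1),round(d["confidence"],2))
for n in["gate","jar_green","cup_stack","tin","scoop"]:
    for c in("side","top"):
        print(n,c,[(np.round(d["at"],1).tolist(),round(d["confidence"],2)) for d in look_for(c,n)[:5]])
E
```

```text
jar_green side [337.6 158.5] 0.88
jar_green side [333.  180.2] 0.64
jar_green side [377.7 181.4] 0.55
jar_green side [294.7 145.3] 0.54
jar_green top [403.3 266.7] 0.94
jar_green top [429.2 206.6] 0.85
jar_green top [436.2 137.8] 0.82
jar_green top [375.7 211. ] 0.74
jar_green_cap side [338.9 189.4] 0.84
jar_green_cap side [376.9 187.6] 0.84
jar_green_cap side [283.8 153.9] 0.73
jar_green_cap side [324.3 158.2] 0.68
jar_green_cap top [383.  271.3] 0.9
jar_green_cap top [424.2 180.5] 0.86
jar_green_cap top [362.3 221. ] 0.76
jar_green_cap top [420.6 120.8] 0.6
jar_white side [260.7 201.3] 0.87
jar_white side [336.3 162.5] 0.7
jar_white top [267.  141.4] 0.9
rack side [270.6 220.4] 0.69
rack top [291.6 157.1] 0.77
gate_push side [319.7 202.1] 0.59
gate_push top [294.7 205.8] 0.56
gate_hinge side [279.2 227.2] 0.62
gate_hinge top [236.9 174.3] 0.84
free_stop top [423.7 184. ] 0.49
gate side [([304.9, 211.4], 0.78)]
gate top [([282.6, 195.7], 0.95)]
jar_green side [([373.9, 176.3], 0.8), ([334.9, 178.8], 0.72), ([337.8, 157.9], 0.58), ([300.5, 144.3], 0.5)]
jar_green top [([400.6, 265.5], 0.96), ([428.5, 202.7], 0.91), ([375.9, 212.7], 0.91), ([438.7, 139.3], 0.62)]
cup_stack side [([286.4, 295.5], 0.71)]
cup_stack top [([144.4, 214.1], 0.87)]
tin side [([283.6, 159.6], 0.69), ([244.8, 172.9], 0.44)]
tin top [([388.9, 134.5], 0.96), ([480.2, 208.9], 0.69)]
scoop side [([350.4, 147.1], 0.49)]
scoop top [([477.7, 207.4], 0.65)]
```

View pics/ct.png

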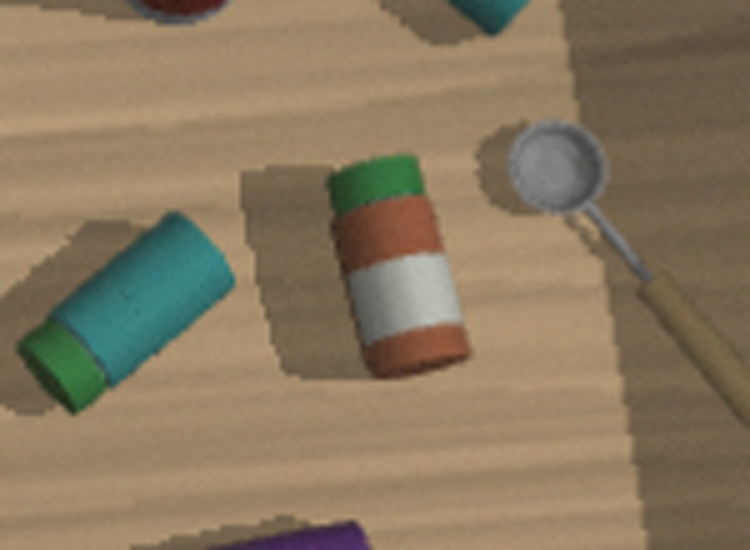

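View pics/cs.png

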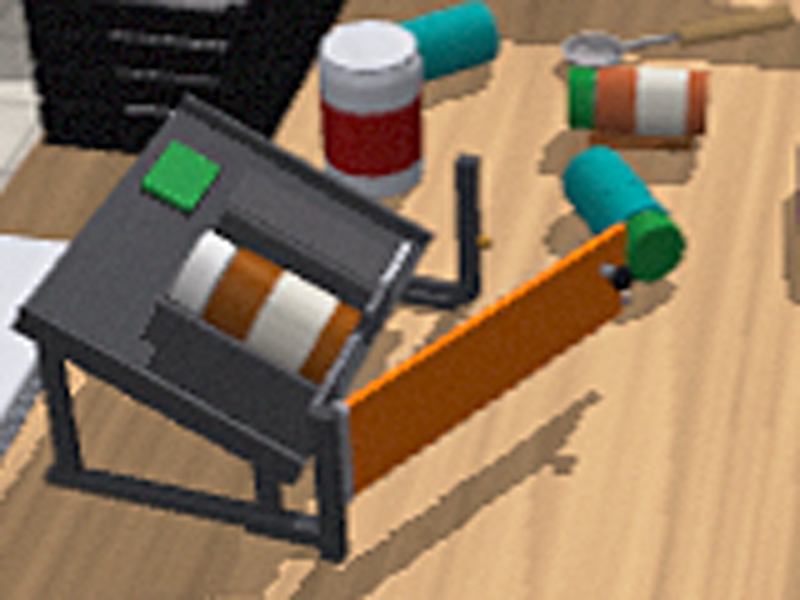

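View pics/cr.png

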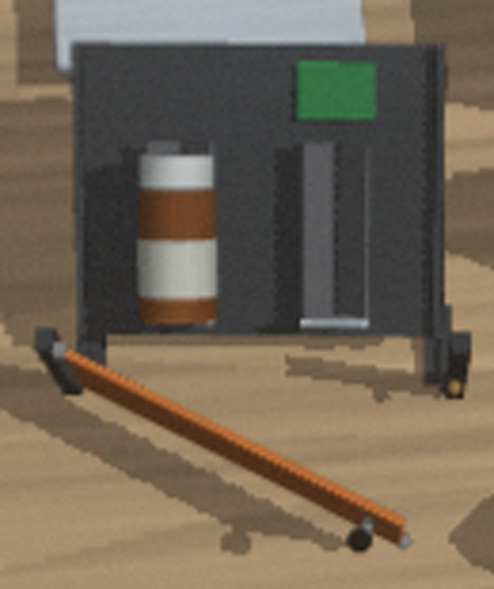

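The crop confirms the target: brown jar with paper label and green cap, lying on the saddle at (429,203) in the top view and (338,158) in the side view. The free groove is the right one, with its plaque at (308,104). The gate is open by roughly 0.45 rad. Next I'll fit 3D models to the colour masks in both views.

```bash
cat >fit.py <<'E'
from h import *
from scipy.optimize import minimize
S=4
def jarpts(o,Rm):
    a=np.linspace(0,2*np.pi,40,endpoint=False);L=[]
    for x,r in((-.0525,.025),(.0325,.025),(.0325,.0235),(.0525,.0235)):
        L.append(np.c_[np.full(40,x),r*np.cos(a),r*np.sin(a)])
    return np.vstack(L)@Rm.T+o
def plqpts(o,Rm,t=0.0):
    q=np.array([[93+sx*18,sy*25,-32+t] for sx in(-1,1) for sy in(-1,1)])/1e3
    return q@Rm.T+o
def rot(yaw,pitch): return (R.from_euler('z',yaw)*R.from_euler('y',-pitch)).as_matrix()
def soft(c,pts,box):
    x0,y0,x1,y1=box
    uv=(proj(c,pts)+.5-[x0,y0])*S-.5
    m=np.zeros(((y1-y0)*S,(x1-x0)*S),np.uint8)
    h=cv2.convexHull(np.round(uv*16).astype(np.int32).astype(np.float32).reshape(-1,1,2)).astype(np.int32)
    cv2.fillConvexPoly(m,h,255,shift=4)
    return cv2.resize(m,(x1-x0,y1-y0),interpolation=cv2.INTER_AREA)/255.
def fit(ptsf,x0,masks,boxes,step):
    def cost(p):
        X=ptsf(p);return sum(np.abs(soft(c,X,boxes[c])-masks[c]).sum() for c in masks)
    best=None
    for k in range(3):
        x0=np.array(x0);sim=np.vstack([x0]+[x0+np.eye(len(x0))[i]*step[i]/(k+1) for i in range(len(x0))])
        r=minimize(cost,x0,method="Nelder-Mead",options=dict(initial_simplex=sim,maxiter=400,xatol=1e-5,fatol=1e-3));x0=r.x
    return r.x,r.fun
def crop(im,b): return im[b[1]:b[3],b[0]:b[2]]
E
cat >run1.py <<'E'
from fit import *
ims={c:cv2.imread(f"pics/{c}0.png")[:,:,::-1].copy() for c in("side","top")}
def comp(m,seed):
    n,l=cv2.connectedComponents(m.astype(np.uint8),connectivity=4);return l==l[seed[1],seed[0]]
def hsv(a): return cv2.cvtColor(a,cv2.COLOR_RGB2HSV)
# jar
bx={"top":(405,170,455,235),"side":(318,145,360,174)};mk={}
for c,b in bx.items():
    h=hsv(crop(ims[c],b)).astype(int);H,Sa,V=h[...,0],h[...,1],h[...,2]
    m=((H>40)&(H<90)&(Sa>90))|((H<11)&(Sa>100)&(V>80))|((Sa<60)&(V>130))
    m=cv2.morphologyEx(m.astype(np.uint8),cv2.MORPH_CLOSE,np.ones((3,3)))
    n,l,st,_=cv2.connectedComponentsWithStats(m,connectivity=4);k=1+np.argmax(st[1:,4]);mk[c]=(l==k).astype(float)
    print(c,mk[c].sum())
    cv2.imwrite(f"pics/m_{c}.png",cv2.resize(np.hstack([crop(ims[c],b)[:,:,::-1],np.repeat((mk[c]*255).astype(np.uint8)[...,None],3,2)]),None,fx=6,fy=6,interpolation=0))
X,e=tri([337.6,158.5],[429.2,206.6]);print("tri jar",X,e)
f=lambda p:jarpts(p[:3],rot(p[3],0))
print("jar",fit(f,np.r_[X,.1],mk,bx,[.01,.01,.01,.1]))
for c in mk: print(c,fit(lambda p:jarpts([p[0],p[1],.031],rot(p[2],0)),np.r_[X[:2],.1],{c:mk[c]},bx,[.01,.01,.1]))
# plaque
bx={"top":(290,88,328,118),"side":(232,160,260,190)};mk={}
for c,b in bx.items():
    h=hsv(crop(ims[c],b)).astype(int);H,Sa,V=h[...,0],h[...,1],h[...,2]
    mk[c]=((H>40)&(H<90)&(Sa>110)).astype(float);print(c,mk[c].sum())
    cv2.imwrite(f"pics/p_{c}.png",cv2.resize(mk[c]*255,None,fx=6,fy=6,interpolation=0))
pp,e=tri([246,174.5],[308.5,103.5]);print("plq",pp,e)
f=lambda p:plqpts(p[:3],rot(p[3],np.radians(25)))
o=pp-rot(0,np.radians(25))@[.093,0,-.032]
print("plaque",fit(f,np.r_[o,0],mk,bx,[.01,.01,.01,.1]))
print("hinge",tri([279.2,227.2],[236.9,174.3]),"push",tri([319.7,202.1],[294.7,205.8]),"rack",tri([270.6,220.4],[291.6,157.1]),"white",tri([260.7,201.3],[267,141.4]))
print("white top@.11",onz("top",[267,141.4],.11))
E
python3 run1.py
```

```text
top 672.0
side 408.0
tri jar [ 0.49466811 -0.28389024  0.04065141] 1.4774033133373337
jar (array([ 0.50466256, -0.28837678,  0.03473554,  0.13710105]), np.float64(374.3607843137255))
top (array([ 0.504675  , -0.28937296,  0.16583297]), np.float64(219.87843137254902))
side (array([ 0.5053142 , -0.2959256 ,  0.10070761]), np.float64(139.3843137254902))
top 304.0
side 137.0
plq [ 0.75519596 -0.00427908  0.12376135] 0.029682514674902905
plaque (array([ 0.65856314,  0.0038676 ,  0.11341077, -0.07297163]), np.float64(42.5921568627451))
hinge (array([0.59910178, 0.18278103, 0.08908047]), np.float64(0.5182201728304676)) push (array([0.50859312, 0.04818153, 0.09022881]), np.float64(0.8759660796521871)) rack (array([ 0.6662992 ,  0.05086856, -0.00773115]), np.float64(0.1260663085773217)) white (array([0.67263011, 0.1035148 , 0.10911661]), np.float64(0.6653418481573112))
white top@.11 [0.67079774 0.10334107 0.11      ][ WARN:0@1.096] global loadsave.cpp:1063 imwrite_ Unsupported depth image for selected encoder is fallbacked to CV_8U.
```

```bash
cat >v.py <<'E'
from fit import *
L=[cv2.imread(f"pics/m_{c}.png") for c in("top","side")]+[cv2.imread(f"pics/p_{c}.png") for c in("top","side")]
W=max(l.shape[1] for l in L)
cv2.imwrite("pics/m.png",np.vstack([cv2.copyMakeBorder(l,0,3,0,W-l.shape[1],0,value=(255,0,0)) for l in L])[::1])
E
python3 v.py
```

```text
(no output)
```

View pics/m_top.png

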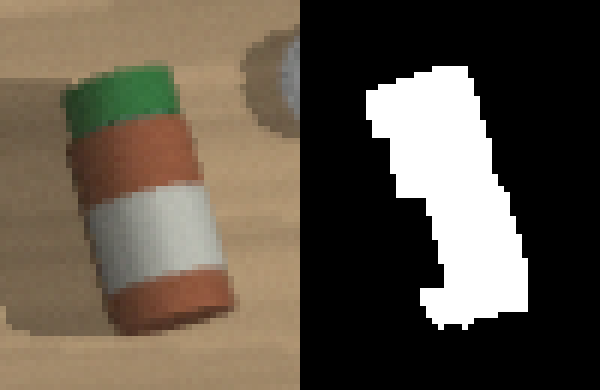

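View pics/m_side.png

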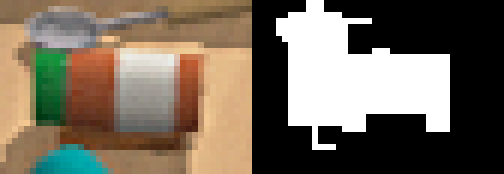

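```bash
cat >run2.py <<'E'
from fit import *
bx={"top":(405,170,455,235),"side":(318,145,360,174)}
pg={"top":[(62,94),(85,80),(120,70),(170,65),(181,112),(190,113),(236,300),(233,308),(200,324),(150,335),(118,333),(68,140)],
"side":[(36,50),(64,48),(66,47),(200,54),(204,62),(203,100),(198,130),(67,126),(36,123),(33,90)]}
mk={}
for c,b in bx.items():
    m=np.zeros(((b[3]-b[1])*S,(b[2]-b[0])*S),np.uint8)
    q=np.array(pg[c])/6*S-.5
    cv2.fillPoly(m,[np.round(q*16).astype(np.int32)],255,shift=4)
    mk[c]=cv2.resize(m,(b[2]-b[0],b[3]-b[1]),interpolation=cv2.INTER_AREA)/255.
    print(c,mk[c].sum())
f=lambda p:jarpts(p[:3],rot(p[3],0))
p,e=fit(f,[.5,-.288,.033,.2],mk,bx,[.01,.01,.01,.1]);print("jar",p,e)
for c in mk:
    pc,e=fit(lambda p:jarpts([p[0],p[1],.031],rot(p[2],0)),[.5,-.288,.2],{c:mk[c]},bx,[.01,.01,.1]);print(c,pc,e)
    im=cv2.imread(f"pics/{c}0.png");b=bx[c];a=cv2.resize(crop(im,b),None,fx=8,fy=8,interpolation=0)
    uv=(proj(c,f(p))+.5-[b[0],b[1]])*8-.5
    cv2.polylines(a,[cv2.convexHull(uv.astype(np.float32)).astype(int)],True,(255,0,255))
    cv2.imwrite(f"pics/o_{c}.png",a)
# rack overlay with plaque estimate
E
python3 run2.py
```

```text
top 893.0078431372549
side 367.60392156862747
jar [ 0.50180313 -0.28561662  0.0365597   0.11262605] 44.11764705882352
top [ 0.50318347 -0.28687916  0.11455438] 19.949019607843137
side [ 0.50325649 -0.29566052  0.14858227] 15.309803921568628
```

```bash
cat >run3.py <<'E'
from fit import *
T=lambda q:np.array([220,80])+np.array(q)/3.8-.5
Sd=lambda q:np.array([210,140])+np.array(q)/5-.5
pl={(1,1):((297,61),(142,182)),(1,-1):((376,63),(170,140)),(-1,1):((297,117),(186,212)),(-1,-1):((376,119),(218,170))}
obs=[]
for (sx,sy),(t,s) in pl.items():
    q=np.array([93+18*sx,25*sy,-32])/1e3
    obs+=[("top",q,T(t)),("side",q,Sd(s))]
q0=np.array([-52.5,22,-5])/1e3;obs+=[("top",q0,T((300,320))),("top",q0*[1,-1,1],T((369,320)))]
pitch=np.radians(25)
def res(p,det=False):
    Rm=rot(p[3],pitch);r=[proj(c,p[:3]+Rm@q)[0]-o for c,q,o in obs]
    # rail: V strip lines, x position at the uphill end
    for y,u in((20,302),(-20,368)):
        uv=proj("top",p[:3]+Rm@(np.array([40,y,-15])/1e3))[0]
        r.append([uv[0]-T((u,0))[0],0])
    return np.array(r)
for fz in(None,.110):
    if fz is None: f=lambda p:res(p).ravel();x0=[.66,0,.11,0]
    else: f=lambda p:res([p[0],p[1],fz,p[2]]).ravel();x0=[.66,0,0]
    r=least_squares(f,x0,loss="soft_l1");print(r.x.round(4));print(np.round(r.fun.reshape(-1,2),1).tolist())
E
python3 run3.py
```

```text
[ 0.6591  0.0058  0.1132 -0.092 ]
[[0.1, -0.1], [-0.6, 0.3], [-0.1, -0.5], [0.3, 0.3], [0.1, 0.2], [0.6, -0.1], [-0.2, -0.2], [0.4, -0.2], [0.0, -0.1], [-0.1, 0.1], [0.5, 0.0], [-0.4, 0.0]]
[ 0.6603  0.0056 -0.096 ]
[[0.4, -0.0], [-0.8, 1.0], [0.1, -0.3], [0.2, 1.0], [0.4, 0.2], [0.4, 0.6], [-0.1, -0.1], [0.2, 0.5], [0.0, -0.2], [-0.2, 0.0], [0.7, 0.0], [-0.3, 0.0]]
```

View pics/o_top.png

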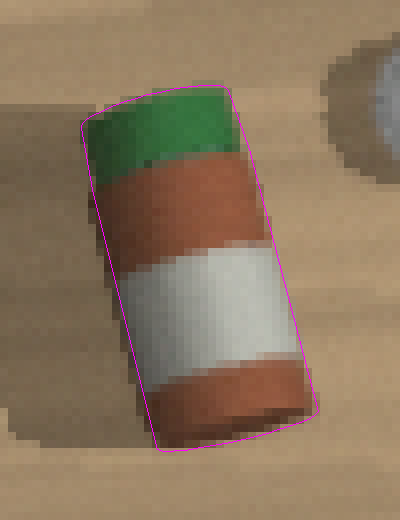

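View pics/o_side.png

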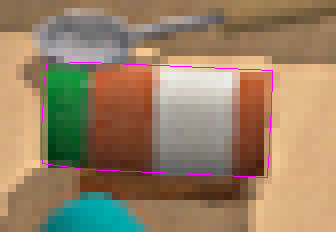

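The outlines fit. The fitted heights run 3–5 mm above the stated ones, at 36.6 mm against 31 for the jar and 113 mm against 110 for the seat. That fits a small calibration bias, so I'll refine by touch.

Next I'll hover over the jar and compare the gripper's image position with its known pose.

```bash
cat >>h.py <<'E'
def toolR(xdir,pitch=0,flip=False):
    # tool for object with axis yaw xdir, pitch up; tool z=-obj z, tool y=+-obj y
    O=(R.from_euler('z',xdir)*R.from_euler('y',-pitch)).as_matrix()
    s=-1 if flip else 1
    y=s*O[:,1];z=-O[:,2];x=np.cross(y,z)
    return R.from_matrix(np.c_[x,y,z]).as_quat()
E
python3 - <<'E'
from h import *
print(read_time_s(), onz("top",[459,183],.02), onz("top",[396,200],.025),onz("top",[426,187],.05))
for fl in(0,1):
    for p,y,pi in(((.5025,-.286,.2),.125,0),((.5025,-.286,.033),.125,0),((.66,.006,.18),-.092,.436),((.66,.006,.11),-.092,.436)):
        q=inverse_kinematics(list(p),toolR(y,pi,fl).tolist());print(fl,p,None if q is None else np.round(q,2))
E
```

```text
1.6 [ 0.551501   -0.37417277  0.02      ] [ 0.51910434 -0.20619372  0.025     ] [ 0.54053276 -0.28022033  0.05      ]
0 (0.5025, -0.286, 0.2) [-0.43  0.53  1.14  1.86 -0.54  1.1   2.61]
0 (0.5025, -0.286, 0.033) [-0.08  0.63  0.66  1.93 -0.55  0.76  2.59]
0 (0.66, 0.006, 0.18) [-0.5   0.3   0.45  1.99 -0.1   0.46  1.46]
0 (0.66, 0.006, 0.11) [-0.3   0.39  0.22  2.01  0.01  0.32  1.35]
1 (0.5025, -0.286, 0.2) [-0.32  0.43  0.95  1.86 -0.4   1.06 -0.65]
1 (0.5025, -0.286, 0.033) [-0.09  0.64  0.67  1.93 -0.57  0.77 -0.54]
1 (0.66, 0.006, 0.18) [-0.65  0.32  0.62  1.99 -0.24  0.47 -1.56]
1 (0.66, 0.006, 0.11) [-0.62  0.44  0.6   2.03 -0.48  0.34 -1.36]
```

```bash
python3 - <<'E'
from h import *
q=toolR(.12,0,True).tolist()
move_gripper(.072)
move_ptp([.5025,-.286,.20],q)
print(read_time_s(),read_eef_pos(),np.round(read_qpos(),2),read_finger_gap())
movel([.5025,-.286,.10],q)
for c in("side","top"):
    im=read_camera(c);cv2.imwrite(f"pics/{c}1.png",im[:,:,::-1])
    u=proj(c,read_eef_pos())[0];print(c,u)
    x,y=u.astype(int);x0,y0=x-60,y-45
    a=cv2.resize(im[y0:y0+90,x0:x0+120],None,fx=6,fy=6,interpolation=2)
    p=read_eef_pos();Rm=R.from_quat(read_tcp_rot()).as_matrix()
    for k,l in(((0,0,0),(255,0,255)),((0,0,.019),(255,255,0)),((0,.036,.008),(0,0,255)),((0,-.036,.008),(0,0,255))):
        v=(proj(c,p+Rm@np.array(k))[0]+.5-[x0,y0])*6
        cv2.circle(a,tuple(int(i) for i in v),4,l,-1)
    cv2.imwrite(f"pics/g_{c}.png",a[:,:,::-1])
E
```

```text
5.0583 [ 0.50330782 -0.28486519  0.1998806 ] [-0.31  0.43  0.94  1.86 -0.4   1.06 -0.66] 0.07182123783245037
side [337.35223704 144.2066925 ]
top [435.65589694 196.26162275]
```

View pics/g_top.png

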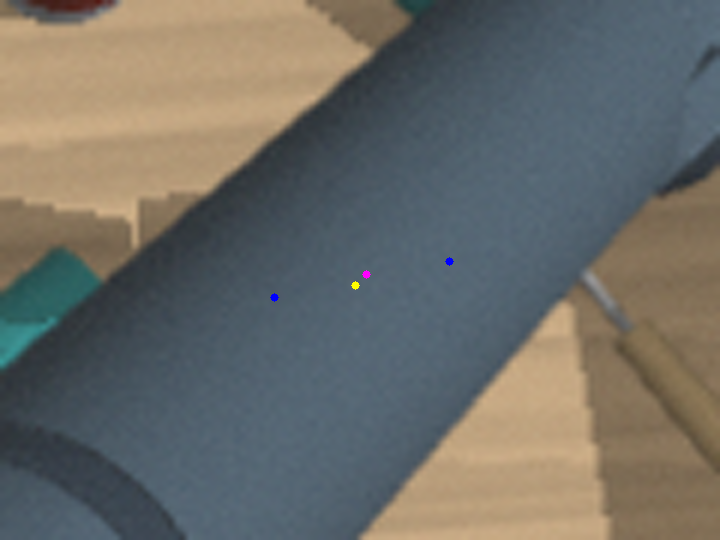

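View pics/g_side.png

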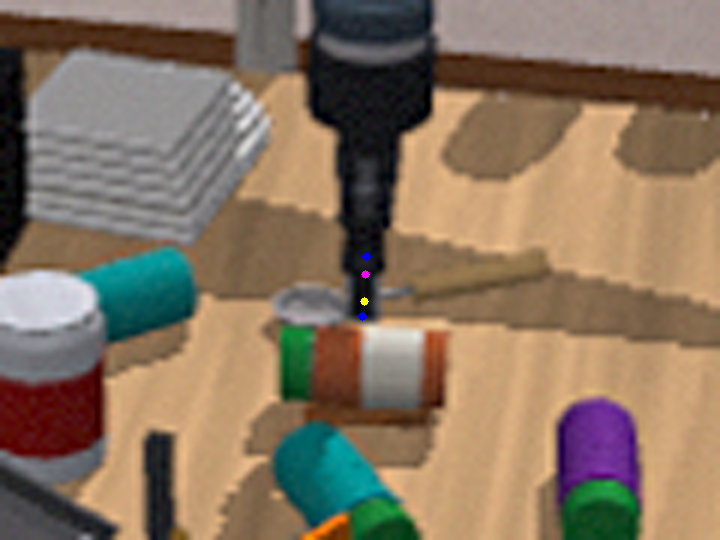

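The elbow hides the gripper in the top view. The side view shows the fingers centred lengthwise over the jar, near (337,157). Descending and grasping.

```bash
python3 - <<'E'
from h import *
q=toolR(.12,0,True).tolist()
movel([.5025,-.2865,.034],q,speed=.1)
print(read_eef_pos(),read_ft_force())
move_gripper(.03,35)
print(read_time_s(),read_finger_gap(),read_eef_pos(),read_ft_force())
movel([.5025,-.2865,.20],q,speed=.15)
print(read_finger_gap(),read_ft_force())
for c in("side","top"):
    im=read_camera(c);cv2.imwrite(f"pics/{c}2.png",im[:,:,::-1])
    x,y=proj(c,read_eef_pos())[0].astype(int)
    a=cv2.resize(im[max(0,y-40):y+40,x-60:x+60],None,fx=6,fy=6,interpolation=2)
    cv2.imwrite(f"pics/l_{c}.png",a[:,:,::-1])
E
```

```text
[ 0.50260626 -0.28692221  0.03404998] [-0.16265094  0.16306566 -0.10938601]
7.1083 0.04945878469944073 [ 0.50323818 -0.28706483  0.03505043] [-0.50456263 -0.5891177   4.65560091]
0.048909370952154946 [-0.12489471  0.5576129  -2.59039472]
```

View pics/l_side.png

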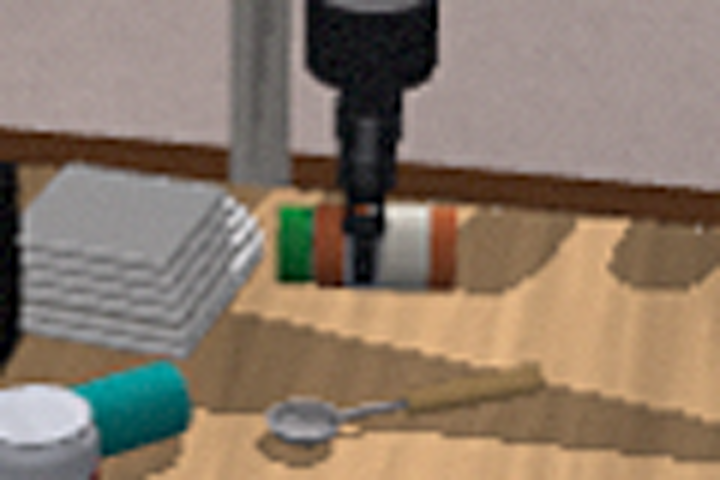

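The jar is held level, with the fingers about 2 mm capward of its middle and a gap of 49 mm. Now I'll carry it over and do a guarded lowering into the groove.

```bash
cat >>h.py <<'E'
PO=np.array([.6597,.0057,.1115]);PY=-.094
PR=(R.from_euler('z',PY)*R.from_euler('y',-np.radians(25))).as_matrix()
PQ=toolR(PY,np.radians(25),True).tolist()
def pl(x,y,z): return (PO+PR@(np.array([x,y,z])/1e3)).tolist()
def inpl(): return PR.T@(np.array(read_eef_pos())-PO)*1e3
def fpl(): return PR.T@np.array(read_ft_force())
E
python3 - <<'E'
from h import *
q=toolR(.12,0,True).tolist()
movel([.5025,-.2865,.24],q,speed=.2)
move_ptp(pl(14,0,110),PQ)
print(read_time_s(),inpl(),fpl())
movel(pl(14,0,22),PQ,speed=.12)
pause(.2)
print(read_time_s(),inpl(),fpl(),read_finger_gap())
for c in("side","top"):
    im=read_camera(c);cv2.imwrite(f"pics/{c}3.png",im[:,:,::-1])
a=cv2.resize(cv2.imread("pics/side3.png")[130:260,200:340],None,fx=5,fy=4.6,interpolation=2);cv2.imwrite("pics/s3.png",a)
a=cv2.resize(cv2.imread("pics/top3.png")[80:230,220:360],None,fx=4,fy=4,interpolation=2);cv2.imwrite("pics/t3.png",a)
E
```

```text
10.0333 [ 13.6598223   -2.05306634 109.80781195] [-0.51538246 -0.70994515 -2.43545659]
11.1167 [14.70512181  0.20873716 22.70554984] [-0.93474068 -0.22712824 -2.21644121] 0.04862406394102248
```

View pics/s3.png

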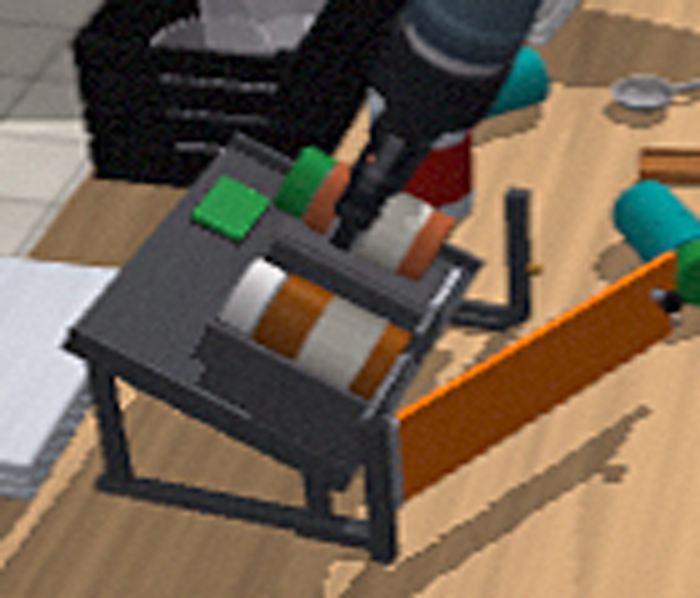

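View pics/t3.png

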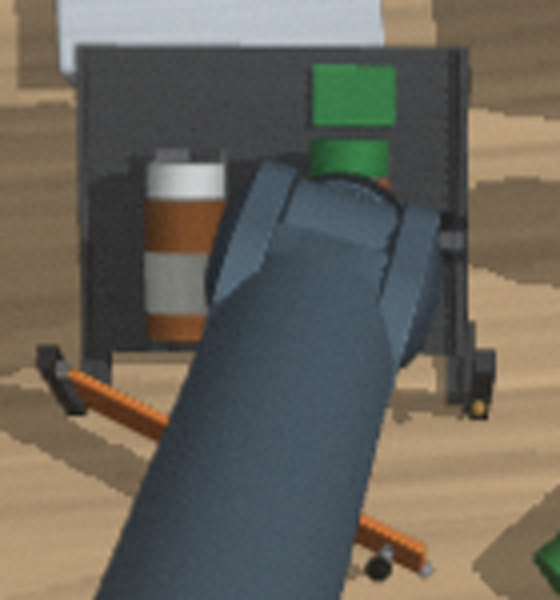

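```bash
python3 - <<'E'
from h import *
for q in((14+50,0.2,19),(93,0,-32)): print(proj("top",pl(*q))[0], (proj("top",pl(*q))[0]+.5-[220,80])*4)
E
```

```text
[307.32853811 115.65780776] [351.31415243 144.63123103]
[308.13136258 103.13941071] [354.52545032  94.55764284]
```

The cap shows at (348,155) in the crop against a predicted column of 351, so it sits about 1 mm too far left. I'll correct that and lower under force guard.

```bash
python3 - <<'E'
from h import *
F0=fpl();z=22
while z>-6:
    z-=1.5 if z<13 else 3
    movel(pl(14,-1,z),PQ,speed=.06)
    f=fpl()-F0
    if z<13: print(z,inpl().round(1),f.round(1))
    if f[2]>4: break
print(read_time_s(),read_finger_gap())
E
```

```text
10 [13.8 -1.   9.8] [-0.5 -0.5 -0.6]
8.5 [13.9 -1.   8.4] [ 0.2 -1.1 -1. ]
7.0 [13.9 -1.   6.9] [-0.5 -0.1 -0.6]
5.5 [13.9 -1.   5.4] [ 0.8 -0.4 -0.2]
4.0 [13.9 -1.   3.9] [ 0.2 -0.1 -0.3]
2.5 [14.2 -1.2  3.1] [-3.  -1.5  7.4]
13.4667 0.04861662810322504
```

```bash
python3 - <<'E'
from h import *
z=3.0;x=14
movel(pl(x,-1,z),PQ,speed=.06);pause(.1);print(fpl().round(1),inpl().round(1))
while x>-8:
    x-=1
    movel(pl(x,-1,z),PQ,speed=.04)
    f=fpl();print(x,inpl().round(1),f.round(1))
    if f[2]<0: z-=.3
    if f[2]>8: z+=.3
    if f[0]>8: break
print(read_time_s(),read_finger_gap())
E
```

```text
[-1.9 -0.8  3.3] [14.2 -1.2  3.2]
13 [14.1 -1.2  3.2] [ 0.4 -1.5  0.6]
12 [13.1 -1.2  3.2] [ 0.9 -0.9  0.1]
11 [11.7 -1.3  3.2] [ 1.8 -1.7  0.8]
10 [10.4 -1.2  3.2] [ 2.5 -1.9  1.5]
9 [ 9.3 -1.2  3.1] [ 2.5 -1.6  2.7]
8 [ 8.3 -1.2  3.1] [ 2.6 -1.5  3.2]
7 [ 7.3 -1.2  3.1] [ 2.5 -2.4  3.2]
6 [ 6.3 -1.3  3.1] [ 3.4 -2.3  3.5]
5 [ 5.3 -1.2  3.1] [ 3.3 -2.4  2.7]
4 [ 4.3 -1.2  3.1] [ 3.9 -3.   4.2]
3 [ 3.3 -1.2  3.1] [ 2.9 -3.4  4.1]
2 [ 2.2 -1.2  3.1] [ 4.4 -2.9  4.4]
1 [ 1.1 -1.2  3.1] [ 3.8 -2.2  4.5]
0 [ 0.1 -1.2  3.1] [ 3.8 -3.1  3.7]
-1 [-0.2 -1.2  3.1] [ 5.1 -2.9  1.9]
-2 [-0.3 -1.2  3.2] [ 6.1 -3.5 -0.2]
-3 [-0.3 -1.2  3.2] [ 6.9 -3.4  1.5]
-4 [-0.4 -1.1  3.3] [ 8.2 -1.7  1.6]
18.3167 0.04896734203537126
```

The jar stopped hard at x≈-0.3 mm, as a contact with the front stop should. I'll ease off to a light press, hold and take a look.

```bash
python3 - <<'E'
from h import *
movel(pl(-2,-1.6,2.6),PQ,speed=.04);pause(.5)
print(read_time_s(),inpl().round(1),fpl().round(1),read_finger_gap())
im=read_camera("side")[130:260,200:340];cv2.imwrite("pics/s4.png",cv2.resize(im,None,fx=5,fy=4.6,interpolation=2)[:,:,::-1])
im=read_camera("top")[80:230,220:360];cv2.imwrite("pics/t4.png",cv2.resize(im,None,fx=4,fy=4,interpolation=2)[:,:,::-1])
E
```

```text
19.0667 [-0.2 -1.2  3.1] [ 4.8 -2.7  3.7] 0.049126480165662255
```

View pics/s4.png

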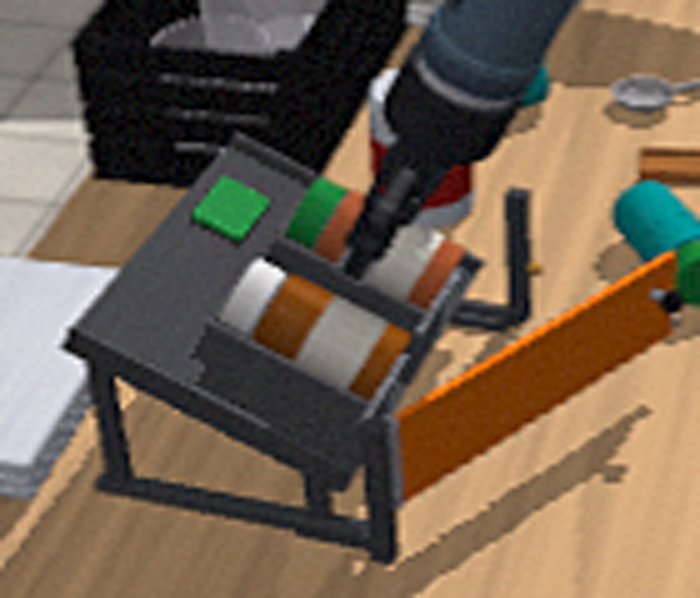

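The side view shows the green-capped jar lying in line with the white one, its base end at (450,265) on the stop line, and the force is steady. Releasing.

```bash
python3 - <<'E'
from h import *
move_gripper(.056);pause(.1);move_gripper(.07);pause(.3)
print(read_time_s(),inpl().round(1),fpl().round(1),read_finger_gap())
p=inpl()
movel(pl(p[0],p[1],60),PQ,speed=.1)
movel(pl(-90,p[1],120),PQ,speed=.2)
print(read_time_s(),read_eef_pos(),fpl().round(1))
im=read_camera("side")[130:260,200:340];cv2.imwrite("pics/s5.png",cv2.resize(im,None,fx=5,fy=4.6,interpolation=2)[:,:,::-1])
im=read_camera("top")[80:230,220:360];cv2.imwrite("pics/t5.png",cv2.resize(im,None,fx=4,fy=4,interpolation=2)[:,:,::-1])
for c in("side","top"):
    for n in("gate_push","gate_hinge"): print(n,c,[(np.round(d["at"],1).tolist(),round(d["confidence"],2)) for d in tip_of(c,n)[:2]])
E
```

```text
20.1 [-1.9 -1.6  2.6] [ 0.1 -0.8  0.2] 0.06988954855991343
23.75 [0.52787629 0.01643862 0.18223201] [1.1 0.8 0. ]
gate_push side [([314.2, 199.1], 0.88)]
gate_hinge side [([279.1, 225.9], 0.55)]
gate_push top []
gate_hinge top [([235.2, 175.9], 0.71)]
```

View pics/s5.png

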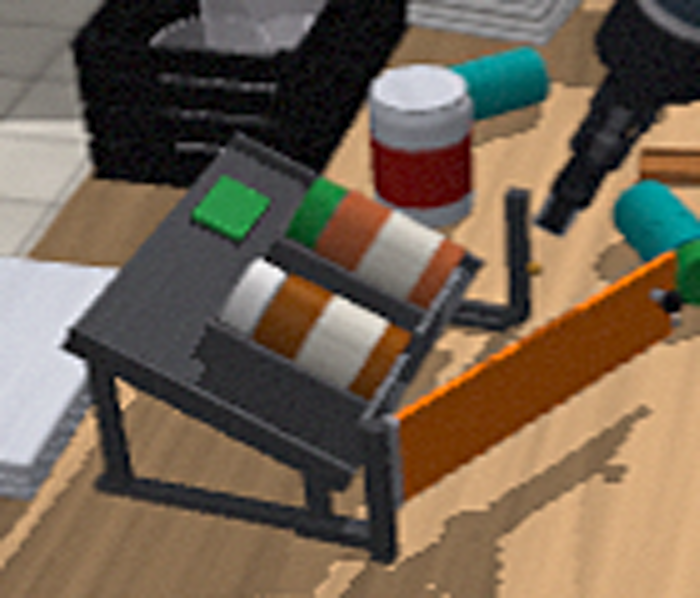

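View pics/t5.png

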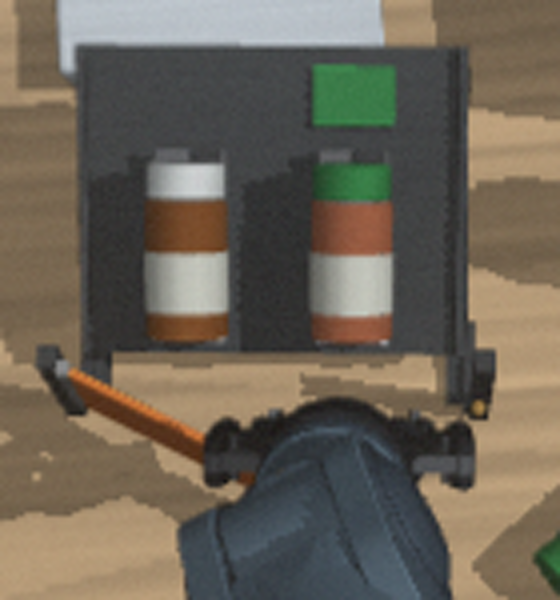

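The jar is released and seated. In the top crop it spans rows 163–345, the same as the white jar, and its column 351 lines up with the plaque's 354. Now the gate: hinge at about (0.60,0.185), open about 0.5 rad. I'll push with closed, vertical fingers along the arc, with force monitoring.

```bash
cat >>h.py <<'E'
HG=np.array([.603,.185]);Y0=-PY
def gp(th,off,z=.10,r=.16):
    ph=th+Y0;d=np.array([-np.sin(ph),-np.cos(ph)]);n=np.array([np.cos(ph),-np.sin(ph)])
    p=HG+r*d-n*(.003+.011+off);return [p[0],p[1],z],toolR(-ph,0,True).tolist(),n
E
python3 - <<'E'
from h import *
print(read_time_s())
for th,off,z in((.52,.05,.19),(.52,.05,.1),(.3,0,.1),(0,0,.1)):
    p,q,n=gp(th,off,z);print(np.round(p,3),np.round(inverse_kinematics(p,q),2))
move_gripper(0.0)
p,q,n=gp(.52,.05,.20);move_ptp(p,q)
p,q,n=gp(.52,.05,.10);movel(p,q,speed=.12);pause(.1)
print(read_time_s(),read_eef_pos(),read_ft_force(),read_finger_gap())
im=read_camera("side");cv2.imwrite("pics/s6.png",cv2.resize(im[130:260,200:400],None,fx=4,fy=4,interpolation=2)[:,:,::-1])
E
```

```text
24.05
[0.459 0.091 0.19 ] [-1.47  0.3   1.36  2.12 -0.36  0.98 -2.1 ]
[0.459 0.091 0.1  ] [-0.95  0.31  0.74  2.17 -0.31  0.76 -2.18]
[0.529 0.043 0.1  ] [-0.76  0.43  0.71  2.03 -0.38  0.81 -1.79]
[0.574 0.027 0.1  ] [-0.69  0.51  0.7   1.92 -0.43  0.86 -1.42]
26.4 [0.45925942 0.09132052 0.100816  ] [ 0.12266879  0.0117493  -0.17277501] 0.00023480814720183127
```

View pics/s6.png

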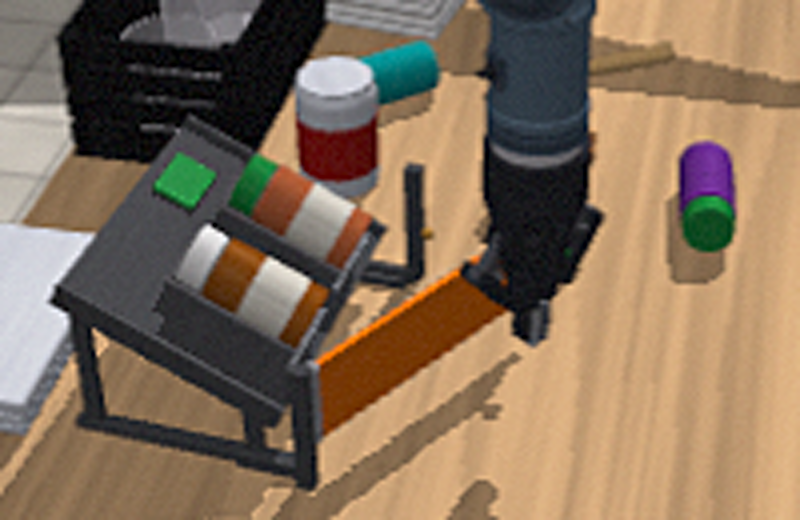

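```bash
python3 - <<'E'
from h import *
F0=np.array(read_ft_force())
p,q,n=gp(.52,.012);movel(p,q,speed=.08)
th=.52
while th>.12:
    th-=.06
    p,q,n=gp(th,0);movel(p,q,speed=.1)
    f=(np.array(read_ft_force())-F0);print(round(th,2),round(f[:2]@n,1),f.round(1))
    if f[:2]@n<-10: break
print(read_time_s())
im=read_camera("side");cv2.imwrite("pics/s7.png",cv2.resize(im[130:260,200:400],None,fx=4,fy=4,interpolation=2)[:,:,::-1])
E
```

```text
0.46 1.2 [1.6 0.2 0.4]
0.4 0.2 [ 0.1 -0.3  0.2]
0.34 -0.2 [-0.4 -0.5 -0.4]
0.28 1.3 [ 1.4 -0.  -0.7]
0.22 0.9 [ 1.1  0.5 -0.3]
0.16 -0.0 [-0.1 -0.2  0.1]
0.1 1.3 [ 1.3 -0.3  0. ]
28.9417
```

View pics/s7.png

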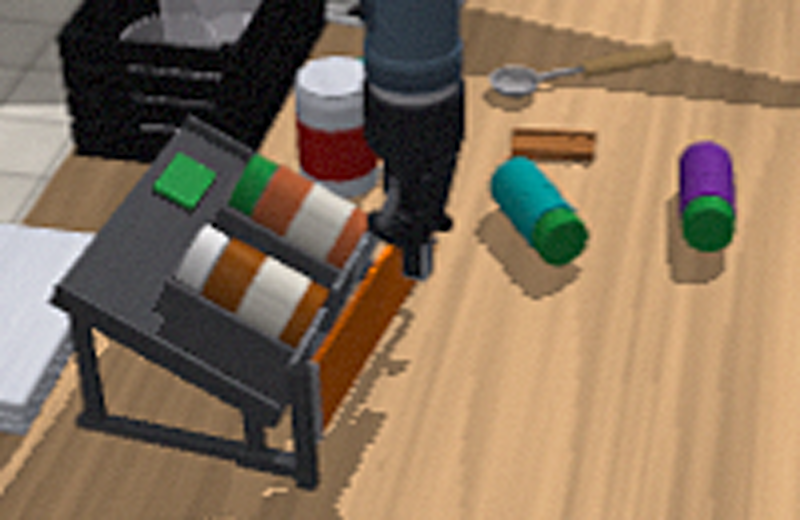

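The gate has followed, with its near face in contact at about (415,265). Now the last part against the catch, in small steps.

```bash
python3 - <<'E'
from h import *
p,q,n=gp(.10,0)
d=0;P0=np.array(p);p1,q1,n1=gp(0,0)
th=.10;k=0
while th>-.10:
    th-=.012
    p,q,n=gp(th,0);movel(p,q1 if th<0 else q,speed=.03)
    f=np.array(read_ft_force());e=np.array(read_eef_pos())
    print(round(th,3),(f[:2]@n).round(1),"lag mm",((np.array(p)-e)[:2]@n*1e3).round(1),f.round(1))
    if f[:2]@n<-13: break
print(read_time_s(),read_eef_pos())
E
```

```text
0.088 0.0 lag mm 0.2 [-0.1 -0.5  0.1]
0.076 -0.5 lag mm -0.1 [-0.4  0.4 -0.3]
0.064 -0.3 lag mm -0.2 [-0.3 -0.4 -0.5]
0.052 -3.5 lag mm 1.0 [-3.4  0.8  2.7]
0.04 -5.3 lag mm 1.6 [-5.3  0.5  4.4]
0.028 -4.3 lag mm 1.1 [-4.1  1.5  0.3]
0.016 -0.9 lag mm -0.9 [-0.8  1.1 -1. ]
0.004 -4.9 lag mm 0.8 [-4.9  0.8  2.9]
-0.008 -8.1 lag mm 2.7 [-7.9  1.8  6.4]
-0.02 -13.1 lag mm 4.6 [-13.1   1.6   9.5]
31.4917 [0.57265815 0.02704027 0.09945246]
```

The force peaked at 5.3 N, dropped as the catch snapped, then rose to 13 N at a hard stop, so the gate has clicked home. Retreating and checking.

```bash
python3 - <<'E'
from h import *
p,q,n=gp(0,.06);movel(p,q,speed=.1)
p,q,n=gp(0,.12,.25);movel(p,q,speed=.2)
move_ptp([.35,.3,.30],toolR(.0,0,True).tolist())
pause(.3);print(read_time_s(),read_ft_force(),read_eef_pos())
im=read_camera("side");cv2.imwrite("pics/s8.png",cv2.resize(im[130:260,200:400],None,fx=4,fy=4,interpolation=2)[:,:,::-1])
im=read_camera("top");cv2.imwrite("pics/top8.png",im[:,:,::-1]);cv2.imwrite("pics/t8.png",cv2.resize(im[80:230,210:500],None,fx=2.7,fy=2.7,interpolation=2)[:,:,::-1])
E
```

```text
34.6333 [ 0.36041729 -0.39056849 -0.38701637] [0.35067282 0.29901194 0.29987883]
```

View pics/s8.png

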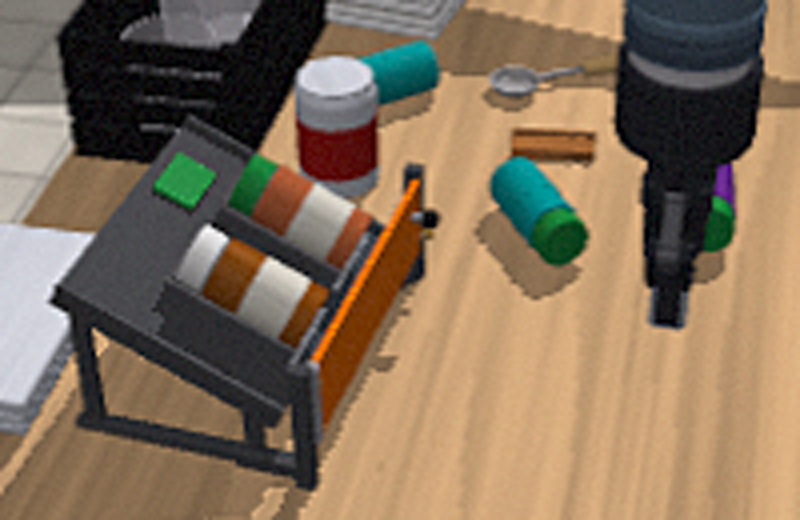

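View pics/t8.png

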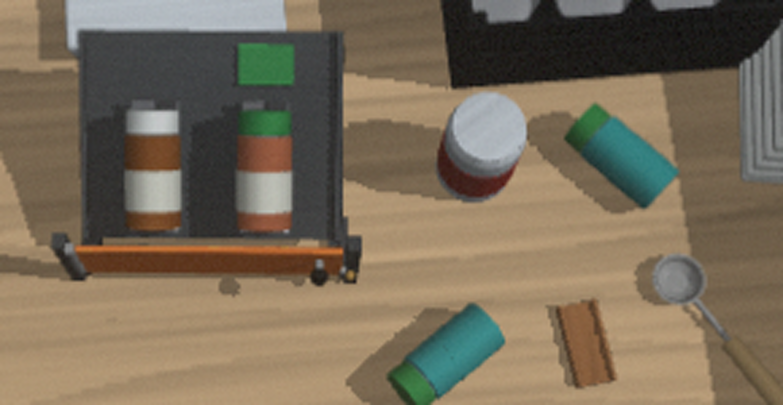

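The gate is flush between its posts, at (75–345, 262) in the top crop. The green-capped jar is in place at (264,170), and nothing else has moved. Signing off.

```bash
python3 - <<'E'
from bench import *
print(sign_off(),read_time_s())
E
```

```text
the job is handed in; nothing more can be done
the job is handed in; nothing more can be done
```

I laid the green-capped jar in the free (right) groove with its cap uphill. I slid it down under force guard until it met the front stop, held it there for 0.5 s and let go. Then I pushed the gate shut with closed fingers and handed the job in at about 35 s; sign-off gave no verdict.

**Last checks:**
- **Jar:** in the final pictures it lies parallel and level with the white jar, lined up with the plaque and with its base on the stop line.
- **Gate:** the push force peaked at 5.3 N, dropped as the catch snapped, then rose to 13 N at a hard stop. The gate looks flush between its posts. I did not measure its angle directly.
- **Other things:** the white jar, tin and spoon look unmoved. I did not look at the cup stack again, but the arm stayed clear of it except for the first high swing.

**Disagreements:**
- The camera fits put heights 3–5 mm above the stated ones (jar axis 36.6 mm against 31, seat 113 mm against 110). I used the stated height for the jar and 111.5 mm for the seat, and settled the placing by touch, which agreed with the seat height to about 1 mm.
- The stop was met about 2 mm further downhill than the camera fit predicted.

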